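# Right the brass screw cup on the baize mat

## Robot

A 6-joint arm with a two-finger parallel gripper is mounted at the origin on the work surface. World frame = base frame: x ahead of the robot, y to its left, z up, the work surface at z = 0. Lengths are in m, angles in rad, forces in N, time in s.
With the tool pointing down it reaches from about 0.35 to 0.775 m from the base axis. Payload 7.3 kg.
Tool frame: the origin (TCP) lies at the very end of the fingers, on their centre line; the grasp point (between the pads) lies 19 mm behind it; z points along the fingers, y is the direction in which the jaws open and shut (so a half turn about z gives the same grasp; the last joint's range is limited). The gripper opens to 92 mm and grips with 3 to 60 N. Pads are 19 mm wide; open, the fingers measure 130 mm over their backs; the gripper's body (75 mm by 190 mm) begins 47 mm behind the grasp point.
Start: joints at [1.132, 0.342, 1.524, -0, 1.275, -0.146], TCP at [0.152, 0.503, 0.227] pointing down, gripper open.
Joint ranges: [-2.53, 2.53], [-0.77, 2.02], [0.04, 2.7], [-1, 4.14], [0.28, 2.66], [-3.11, 3.11]. Speed limits (rad/s): [2.57, 2.57, 3.14, 3.14, 3.14, 3.14].

## Interface

Orientations are given as [roll, pitch, yaw] about the fixed x, y, z axes, in that order (R = Rz(yaw) Ry(pitch) Rx(roll)).
In Python, from cell import robot gives the robot as it stands.
- The arm moves only by the tool apply_moves, never from a script. Its argument "plan" is a list of rows, each an object of numbers: "tx", "ty", "tz": the shift along the tool's x, y, z in m; "yaw": the turn about the tool's z in rad; "grip": the opening, from -1 (shut) to 1 (fully open), so that 0 is half open. In form: [{"tx": .., "ty": .., "tz": .., "yaw": .., "grip": ..}, ...]. A call has 1 to 8 rows; each row is the pose to reach, as a shift and turn from the pose commanded when the call began, along the tool's axes at that moment; what a row does not reach only later rows make up. A row lasts 1/8 s, in which the tool goes at most 62.5 mm and 10.7 degrees, less where a joint would pass 70% of its speed; a pose out of reach is approached as far as the arm can. A call with a gripper value outside its range is refused whole. The fingers move at their own pace and stop on an object; "force" is the grip in N (left out, the last holds). Time passes only in rows, so rows that repeat a pose let the fingers close. It gives the time, the measured TCP pose, the force and the opening at its end, in the units of the state.
- robot.observe(): the state, without advancing time (a new reading comes with each control period).
- robot.read_camera(name): name is "scene" or "top" or "wrist"; returns (picture, depth): 480x640x3 uint8, red, green, blue; 480x640 float32, m along the optical axis (not along the pixel's ray), 0 where there is no reading.
- robot.get_calibration(name): a dict with "camera_matrix" (3x3 intrinsics, pixels), "R" (3x3) and "t" (3): a world point X has camera coordinates R X + t. Camera axes: x right, y down, z forward; pixel columns grow to the right and rows downward; lengths in m; the calibration is good to about 2 mm. A picture is of the moment at which its call begins: read the wrist's pose just before it. get_calibration takes no time and is no camera call; for the wrist camera it gives the pose at the moment of the call.
- robot.hand_in(): hands the job in, once; it reports no verdict.
Trained networks look in the newest picture that a camera, given by its name, has taken for a name from the list of things; names that differ only in an ending like _2 or _b are one class to them, and where a whole thing is asked for, a point or a joint stands for the part that bears it (a point fixed in the world has none). Each returns a list of dicts, best first, with "confidence" (0 to 1); they miss things now and then, are a little off and sometimes report something else, mostly with a low value. They report only what shows in the picture. A call takes as long as a camera call. They do not tell look-alikes from the thing itself.
- robot.outline_of(label, camera): "region" (480x640 bool, what is visible of it) and "pixel" ([row, column] in pixels, amid what is visible of it).
- robot.tip_of(label, camera): "pixel" ([row, column] in pixels: a listed point, or the origin of a listed thing).
The state is a dict: "time": time; "qpos": joint angles; "qvel": joint speeds; "joint_efforts": joint torques, N m; "tool_pos": TCP position; "tool_rot": TCP orientation; "contact_force": force on the tool from outside, world axes, zero at the start; "torque": the same for the moment, N m; "opening": finger opening in m.
Only numpy, scipy, OpenCV 4.12 (cv2) and the standard library are available. Lean on these libraries where they do the work, as an engineer would, in place of code of your own. Each camera call takes 0.05 s, during which the arm holds its last target.

## Task

The brass screw cup lies mouth-down on the bench beside its steel twin. Pick up the brass cup, turn it over and set it down, without dropping it, so that it stands mouth-up wholly on the round green mat. Leave the steel cup where it is.

Things in the scene. Friction and masses are not known exactly. Their poses are not given: they have to be found in the camera images.
- brass_cup: Yellow brass cup, 60 mm across, 55 mm tall, about 0.17 kg, starting mouth-down. The 25 mm next to the mouth are a straight cylinder (3 mm wall), the rest a half ball of 30 mm radius with a flat weighted foot 20 mm across. Origin: centre of the foot's underside; z axis: along the cup from foot to mouth (at the start pointing down, origin 55 mm above the bench).
- brass_cup_mouth (a point): Centre of the brass cup's mouth, level with its rim. The foot is heavy, so the cup rests only mouth-down or mouth-up: let go on a surface when turned more than about 45 degrees from mouth-down, it rolls onto its foot by itself, wobbling for a second or two. Its middle travels the way the foot pointed: about 50 mm from 75 to 90 degrees, about 75 mm from 50 degrees.
- steel_cup: Cup of the same shape, size and weight in grey steel, also mouth-down, elsewhere on the bench; the two may be in either place. Not to be moved. Origin and axes as for the brass cup.
- mat: Flat round green baize-covered mat, 200 mm across and 4 mm thick, fixed to the bench, level. Origin: the centre of its underside on the bench (its top is 4 mm above).
Not all that is in view belongs to the job. Of the things that look like the mat, the middle-sized one is meant.

How it is judged:
By the outcome, as a careful person would: the job done as asked, in the order asked, and still so for the second after the job is handed in, with the robot touching nothing.
It also fails if it takes over 38 s, if anything falls off the work surface, if the arm or the gripper's body presses on something with over 40 N, if the wrist force passes 120 N, or if a joint passes its speed limit or range.

## Working session

There is one attempt and no reset: what is moved stays moved. The work goes in short steps, Python scripts to look and compute and a tool call to move; the robot and the scene stay as the last step left them, time stands still between calls to the robot, and variables do not carry over. Pictures are saved under pics/ and viewed, and the job is handed in when it is done.

Besides the shell and the picture viewer there is one more tool, called after "Emit:" by a JSON object that holds its "op" and its "data". apply_moves: Moves the arm, as the interface text tells. Its arguments: {"type":"object","properties":{"plan":{"type":"array","items":{"type":"object","properties":{"tx":{"type":"number"},"ty":{"type":"number"},"tz":{"type":"number"},"yaw":{"type":"number"},"grip":{"type":"number"}}}},"force":{"type":"number"}},"required":["plan"]}

```bash
mkdir -p pics; cat > h.py <<'E'
from cell import robot
import numpy as np, cv2
def cap(n):
    p,d=robot.read_camera(n); return p,d,robot.get_calibration(n)
def world(px,d,c,dep=None):
    r,cl=px; z=d if dep is None else dep
    K=c["camera_matrix"]; pc=np.linalg.inv(K)@np.array([cl,r,1.])*z
    return np.array(c["R"]).T@(pc-np.array(c["t"]))
def cloud(mask,d,c):
    rr,cc=np.nonzero(mask&(d>0)); z=d[rr,cc]; K=np.array(c["camera_matrix"])
    P=np.linalg.inv(K)@(np.stack([cc,rr,np.ones_like(rr)]).astype(float)*z)
    return (np.array(c["R"]).T@(P-np.array(c["t"]).reshape(3,1))).T
E
python3 - <<'E'
from h import *
for n in ("top","scene"):
    p,d,c=cap(n); cv2.imwrite(f"pics/{n}0.png",p[:,:,::-1])
    for l in ("brass_cup","steel_cup","mat"):
        for o in robot.outline_of(l,n):
            P=cloud(o["region"],d,c); q=P[P[:,2]>P[:,2].max()-.01]
            print(n,l,round(o["confidence"],2),np.round(o["pixel"]),o["region"].sum(),P.mean(0).round(3),P.min(0).round(3),P.max(0).round(3))
s=robot.observe(); print(s)
E
```

```text
top brass_cup 0.97 [201. 300.] 639 [0.554 0.044 0.044] [0.529 0.017 0.003] [0.584 0.071 0.059]
top steel_cup 0.85 [219. 181.] 749 [0.51  0.295 0.041] [ 0.483  0.27  -0.005] [0.546 0.338 0.059]
top mat 0.97 [228. 400.] 6843 [ 0.506 -0.169  0.004] [ 0.408 -0.269 -0.005] [ 0.606 -0.069  0.012]
top mat 0.8 [327. 400.] 3220 [ 0.301 -0.17   0.002] [ 0.237 -0.238 -0.007] [ 0.366 -0.105  0.009]
top mat 0.77 [308. 275.] 14001 [0.335 0.09  0.005] [ 0.199 -0.049 -0.006] [0.475 0.228 0.013]
scene brass_cup 0.59 [296. 285.] 1157 [0.569 0.052 0.035] [ 0.534  0.018 -0.002] [0.592 0.074 0.057]
scene steel_cup 0.83 [352. 433.] 1366 [0.524 0.302 0.035] [ 0.466  0.267 -0.005] [0.544 0.328 0.057]
scene mat 0.96 [240. 209.] 6516 [ 0.51  -0.168  0.003] [ 0.401 -0.273 -0.005] [ 0.606 -0.071  0.008]
scene mat 0.75 [176. 275.] 2169 [ 0.303 -0.171  0.001] [ 0.231 -0.239 -0.005] [ 0.369 -0.106  0.007]
scene mat 0.63 [234. 374.] 12579 [0.344 0.093 0.004] [ 0.191 -0.05  -0.004] [0.474 0.225 0.01 ]
{'time': 0.4, 'qpos': array([ 1.13201049e+00,  3.42132045e-01,  1.52424353e+00,  2.35485646e-06,
        1.27542016e+00, -1.46021028e-01]), 'qvel': array([ 0.00054034, -0.00148625, -0.00280215,  0.00058552, -0.00082192,
       -0.00019351]), 'joint_efforts': array([-2.91059405e-04, -4.30709839e+01, -2.44189739e+01,  7.17240712e-02,
        5.02380438e-02, -1.39622048e-05]), 'tool_pos': array([0.15148064, 0.5026151 , 0.22662175]), 'tool_rot': array([-3.14139206e+00, -3.17785330e-05,  2.84882716e+00]), 'contact_force': array([-0.22849885, -0.76652585, -0.55879335]), 'torque': array([-0.01185878, -0.00267582,  0.00467869]), 'opening': 0.0916557820123956}
```

View pics/top0.png

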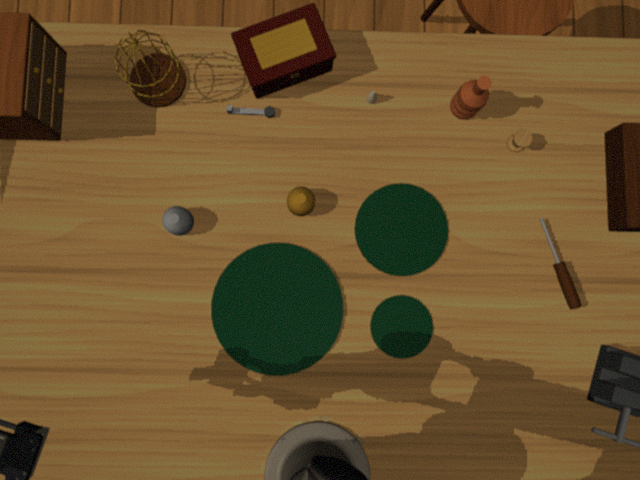

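View pics/scene0.png

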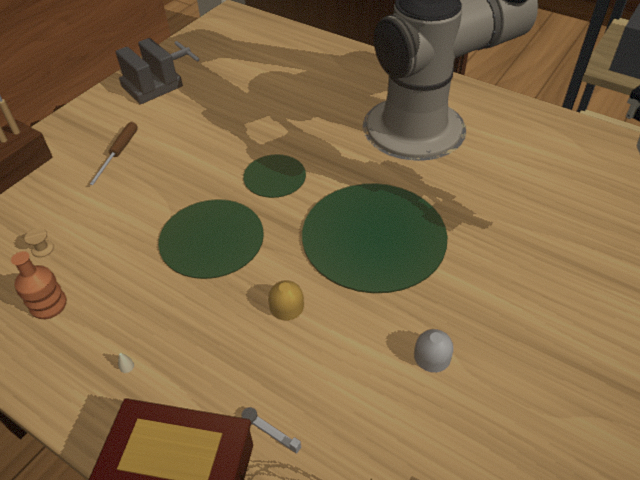

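```bash
python3 - <<'E'
from h import *
p=cv2.imread("pics/scene0.png")[250:390,230:490]; cv2.imwrite("pics/crop0.png",cv2.resize(p,None,fx=3,fy=3,interpolation=cv2.INTER_CUBIC))
c=robot.get_calibration("top")
p,d,c=cap("top")
for l in ("brass_cup","steel_cup"):
    for o in robot.outline_of(l,"top")[:1]:
        P=cloud(o["region"],d,c)
        # fit sphere radius .03 centre z=.025 on dome
        from scipy.optimize import least_squares
        q=P[(P[:,2]>.028)&(P[:,2]<.052)]
        f=least_squares(lambda v:np.hypot(np.hypot(q[:,0]-v[0],q[:,1]-v[1]),q[:,2]-.025)-.03,P[:,:2].mean(0),loss="soft_l1",f_scale=.002)
        t=P[P[:,2]>.052]
        print(l,f.x.round(4),len(q),t.mean(0).round(4),len(t))
E
```

```text
brass_cup [0.5597 0.0452] 459 [0.5587 0.0453 0.0543] 139
steel_cup [0.5129 0.3004] 479 [0.513  0.2996 0.0544] 155
```

View pics/crop0.png

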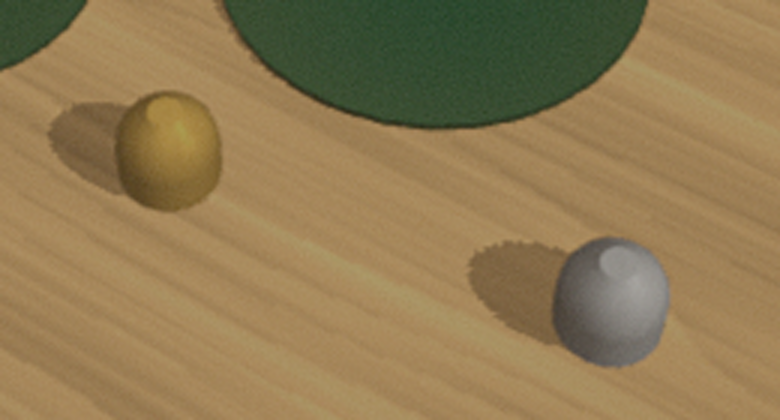

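```bash
cat >> h.py <<'E'
from scipy.spatial.transform import Rotation as Ro
def shift(target,wyaw=None):
    s=robot.observe(); R=Ro.from_euler("xyz",s["tool_rot"]).as_matrix()
    print("t",round(s["time"],2),"pos",s["tool_pos"].round(4),"rot",s["tool_rot"].round(4),"F",s["contact_force"].round(1),"open",round(s["opening"],4))
    print("tx,ty,tz",(R.T@(np.array(target)-s["tool_pos"])).round(4))
    if wyaw is not None: print("yaw",-((wyaw-s["tool_rot"][2]+np.pi)%(2*np.pi)-np.pi))
E
python3 - <<'E'
from h import *
shift([.5597,.0452,.13],np.pi)
E
```

```text
t 0.55 pos [0.1515 0.5027 0.2267] rot [ 3.1415 -0.      2.8487] F [-0.2  0.6 -0.2] open 0.0919
tx,ty,tz [-0.5229 -0.3202  0.0967]
yaw -0.29284318222052974
```

The yellow cup, at scene [296,285] and top [201,300], is the brass one. The grey cup, at scene [352,433] and top [219,181], is the steel twin. There are three green discs in the top view: [228,400] about 200 mm (middle-sized, chosen), [327,400] about 130 mm, and [308,275] about 280 mm. The crop confirms the left cup is brass and mouth-down.

Emit:
{"op": "apply_moves", "data": {"plan": [{"tx": -0.523,"ty": -0.32,"tz": 0.097,"yaw": -0.293,"grip": 1},{"tx": -0.523,"ty": -0.32,"tz": 0.097,"yaw": -0.293,"grip": 1},{"tx": -0.523,"ty": -0.32,"tz": 0.097,"yaw": -0.293,"grip": 1},{"tx": -0.523,"ty": -0.32,"tz": 0.097,"yaw": -0.293,"grip": 1},{"tx": -0.523,"ty": -0.32,"tz": 0.097,"yaw": -0.293,"grip": 1},{"tx": -0.523,"ty": -0.32,"tz": 0.097,"yaw": -0.293,"grip": 1},{"tx": -0.523,"ty": -0.32,"tz": 0.097,"yaw": -0.293,"grip": 1},{"tx": -0.523,"ty": -0.32,"tz": 0.097,"yaw": -0.293,"grip": 1}], "force": 8}}

```text
time: 1.55
tool_pos: [0.4782, 0.1368, 0.1494]
tool_rot: [3.141, 0.001, 3.141]
contact_force: [0.8, 1.6, -0.3]
opening: 0.0913
```

```bash
python3 - <<'E'
from h import *
shift([.5597,.0452,.13],np.pi)
E
```

```text
t 1.55 pos [0.4782 0.1368 0.1494] rot [3.1412e+00 9.0000e-04 3.1415e+00] F [ 0.8  1.6 -0.3] open 0.0913
tx,ty,tz [-0.0815 -0.0916  0.0195]
yaw -0.00011502408798991226
```

Emit:
{"op": "apply_moves", "data": {"plan": [{"tx": -0.08,"ty": -0.09,"tz": 0.02,"yaw": 0,"grip": 1},{"tx": -0.08,"ty": -0.09,"tz": 0.02,"yaw": 0,"grip": 1},{"tx": -0.08,"ty": -0.09,"tz": 0.02,"yaw": 0,"grip": 1},{"tx": -0.08,"ty": -0.09,"tz": 0.02,"yaw": 0,"grip": 1}]}}

```text
time: 2.05
tool_pos: [0.5562, 0.0488, 0.1292]
tool_rot: [3.141, -0.001, 3.141]
contact_force: [-0.4, 0.4, 0.3]
opening: 0.092
```

```bash
python3 - <<'E'
from h import *
p,d,c=cap("wrist"); cv2.imwrite("pics/w1.png",p[:,:,::-1])
for o in robot.outline_of("brass_cup","wrist")[:2]:
    P=cloud(o["region"],d,c); t=P[P[:,2]>.051]
    print(o["confidence"],P.mean(0).round(4),t.mean(0).round(4),P.min(0).round(3),P.max(0).round(3))
shift([.5597,.0452,.003],np.pi)
E
```

```text
0.75 [0.5507 0.046  0.0439] [0.5572 0.0457 0.0541] [ 0.529  0.013 -0.   ] [0.601 0.075 0.057]
t 2.15 pos [0.5561 0.0497 0.1298] rot [ 3.1413e+00 -2.0000e-04 -3.1400e+00] F [-0.7  0.2 -0.3] open 0.0918
tx,ty,tz [-0.0036 -0.0045  0.1268]
yaw 0.0015667443991453922
```

View pics/w1.png

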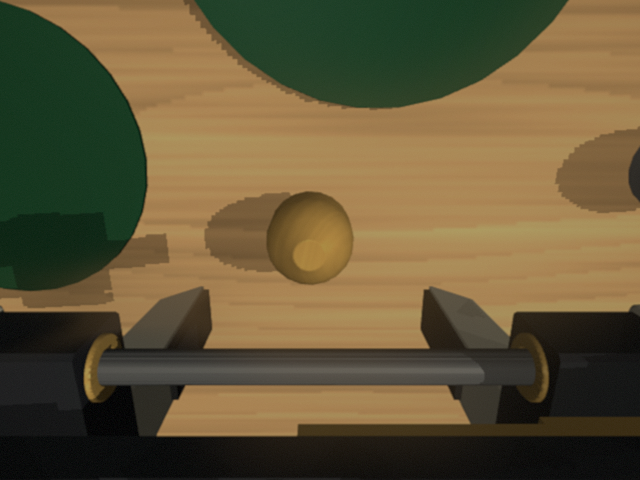

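The wrist view shows the brass cup at [237,310], between the open fingers, which agrees with the top-view fit to within 2 mm.

Emit:
{"op": "apply_moves", "data": {"plan": [{"tx": -0.003,"ty": -0.004,"tz": 0.05,"yaw": 0,"grip": 1},{"tx": -0.003,"ty": -0.004,"tz": 0.09,"yaw": 0,"grip": 1},{"tx": -0.003,"ty": -0.004,"tz": 0.115,"yaw": 0,"grip": 1},{"tx": -0.003,"ty": -0.004,"tz": 0.126,"yaw": 0,"grip": 1},{"tx": -0.003,"ty": -0.004,"tz": 0.126,"yaw": 0,"grip": -0.2},{"tx": -0.003,"ty": -0.004,"tz": 0.126,"yaw": 0,"grip": -0.2},{"tx": -0.003,"ty": -0.004,"tz": 0.126,"yaw": 0,"grip": -0.2},{"tx": -0.003,"ty": -0.004,"tz": 0.126,"yaw": 0,"grip": -0.2}], "force": 8}}

```text
time: 3.15
tool_pos: [0.5604, 0.0445, 0.0043]
tool_rot: [3.142, 0.002, -3.142]
contact_force: [-1.1, 1.0, 3.5]
opening: 0.0609
```

```bash
python3 - <<'E'
from h import *
p,d,c=cap("wrist"); cv2.imwrite("pics/w2.png",p[:,:,::-1])
shift([.46,-.17,.06],np.pi)
E
```

```text
t 3.2 pos [0.5604 0.0445 0.0043] rot [ 3.1415e+00  1.6000e-03 -3.1415e+00] F [-1.3  0.6  4.7] open 0.0605
tx,ty,tz [ 0.1003 -0.2145 -0.0559]
yaw 6.87304865518712e-05
```

View pics/w2.png

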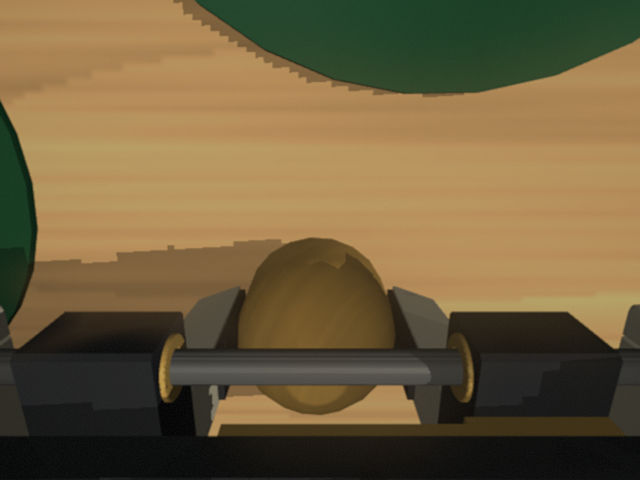

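The jaws hold the brass cup at a 60.5 mm opening, centred. Next I lift it.

Emit:
{"op": "apply_moves", "data": {"plan": [{"tx": 0,"ty": 0,"tz": -0.01,"yaw": 0,"grip": -0.2},{"tx": 0,"ty": 0,"tz": -0.03,"yaw": 0,"grip": -0.2},{"tx": 0,"ty": 0,"tz": -0.05,"yaw": 0,"grip": -0.2},{"tx": 0,"ty": 0,"tz": -0.05,"yaw": 0,"grip": -0.2}], "force": 8}}

```text
time: 3.7
tool_pos: [0.5609, 0.0444, 0.0551]
tool_rot: [-3.141, 0.003, -3.141]
contact_force: [-0.0, -0.5, -2.2]
opening: 0.0603
```

```bash
python3 - <<'E'
from h import *
p,d,c=cap("wrist"); cv2.imwrite("pics/w3.png",p[:,:,::-1])
p,d,c=cap("scene"); cv2.imwrite("pics/s3.png",cv2.resize(p[200:360,180:400,::-1],None,fx=3,fy=3))
shift([.46,-.17,.055],np.pi)
E
```

```text
t 3.8 pos [0.5595 0.0445 0.0532] rot [ 3.1415e+00 -4.0000e-04 -3.1415e+00] F [-0.2  0.3 -2. ] open 0.0605
tx,ty,tz [ 0.0996 -0.2145 -0.0018]
yaw 0.00012945488056104182
```

View pics/w3.png

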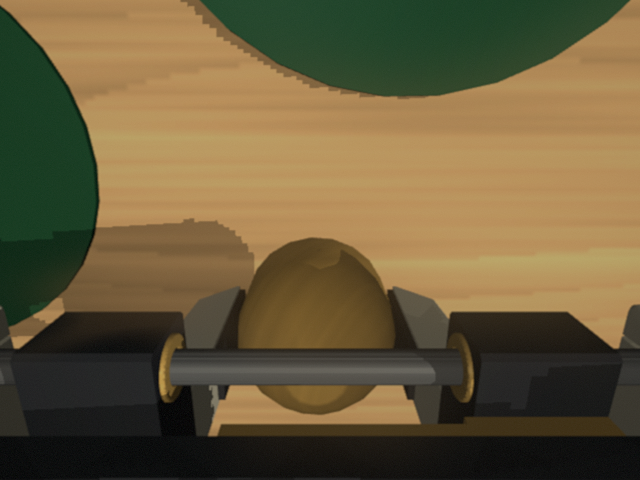

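View pics/s3.png

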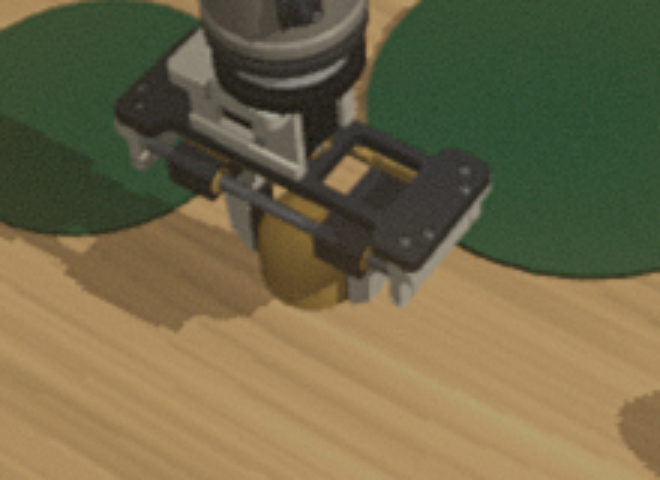

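The cup is held level and clear of the bench: wrist view dome at [325,318], scene crop brass at [260,310]. Now I carry it to the mat.

Emit:
{"op": "apply_moves", "data": {"plan": [{"tx": 0.025,"ty": -0.04,"tz": 0,"yaw": 0,"grip": -0.2},{"tx": 0.05,"ty": -0.085,"tz": 0,"yaw": 0,"grip": -0.2},{"tx": 0.075,"ty": -0.13,"tz": 0,"yaw": 0,"grip": -0.2},{"tx": 0.1,"ty": -0.175,"tz": 0,"yaw": 0,"grip": -0.2},{"tx": 0.11,"ty": -0.205,"tz": 0,"yaw": 0,"grip": -0.2},{"tx": 0.11,"ty": -0.2145,"tz": 0.015,"yaw": 0,"grip": -0.2},{"tx": 0.11,"ty": -0.2145,"tz": 0.03,"yaw": 0,"grip": -0.2},{"tx": 0.11,"ty": -0.2145,"tz": 0.035,"yaw": 0,"grip": -0.2}], "force": 8}}

```text
time: 4.8
tool_pos: [0.4491, -0.1684, 0.0165]
tool_rot: [3.14, -0.003, -3.14]
contact_force: [-0.7, -0.4, -2.2]
opening: 0.0607
```

```bash
python3 - <<'E'
from h import *
p,d,c=cap("wrist"); cv2.imwrite("pics/w4.png",p[:,:,::-1])
shift([.45,-.17,.008],np.pi)
E
```

```text
t 4.85 pos [ 0.4492 -0.1684  0.0166] rot [ 3.1396e+00 -3.0000e-03 -3.1400e+00] F [-0.4 -0.3 -1.7] open 0.0607
tx,ty,tz [-0.0008 -0.0016  0.0086]
yaw 0.001615647075833948
```

View pics/w4.png

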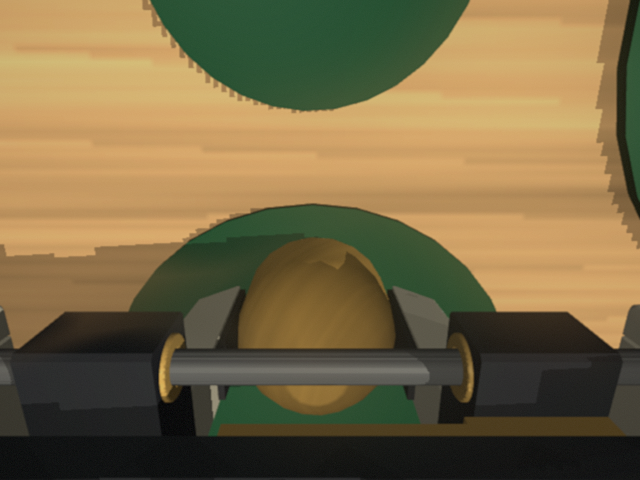

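Over the mat, its near edge at row ~205, the cup is still level. I lower it to contact.

Emit:
{"op": "apply_moves", "data": {"plan": [{"tx": 0,"ty": 0,"tz": 0.006,"yaw": 0,"grip": -0.2},{"tx": 0,"ty": 0,"tz": 0.009,"yaw": 0,"grip": -0.2},{"tx": 0,"ty": 0,"tz": 0.009,"yaw": 0,"grip": -0.2}], "force": 8}}

```text
time: 5.22
tool_pos: [0.45, -0.1698, 0.0094]
tool_rot: [3.141, 0.0, -3.141]
contact_force: [0.2, -0.1, -1.7]
opening: 0.0605
```

Emit:
{"op": "apply_moves", "data": {"plan": [{"tx": 0,"ty": 0,"tz": 0.0015,"yaw": 0,"grip": -0.2},{"tx": 0,"ty": 0,"tz": 0.0015,"yaw": 0,"grip": -0.2}], "force": 5}}

```text
time: 5.48
tool_pos: [0.4501, -0.1701, 0.0083]
tool_rot: [-3.141, 0.001, -3.142]
contact_force: [0.6, 1.0, 1.0]
opening: 0.0606
```

Emit:
{"op": "apply_moves", "data": {"plan": [{"tx": -0.0035,"ty": 0,"tz": -0.002,"yaw": 0,"grip": -0.2},{"tx": -0.007,"ty": 0,"tz": -0.0055,"yaw": 0,"grip": -0.2},{"tx": -0.011,"ty": 0,"tz": -0.008,"yaw": 0,"grip": -0.2},{"tx": -0.0155,"ty": 0,"tz": -0.0105,"yaw": 0,"grip": -0.2},{"tx": -0.0155,"ty": 0,"tz": -0.0105,"yaw": 0,"grip": -0.2}], "force": 4}}

```text
time: 6.1
tool_pos: [0.466, -0.1701, 0.0187]
tool_rot: [-3.141, 0.001, -3.141]
contact_force: [1.0, 0.1, -1.8]
opening: 0.061
```

```bash
python3 - <<'E'
from h import *
p,d,c=cap("wrist"); cv2.imwrite("pics/w5.png",p[:,:,::-1])
p,d,c=cap("scene"); cv2.imwrite("pics/s5.png",cv2.resize(p[150:310,100:320,::-1],None,fx=3,fy=3))
shift([.45,-.17,.008],np.pi)
E
```

```text
t 6.2 pos [ 0.4653 -0.1699  0.0184] rot [ 3.1414e+00 -3.0000e-04 -3.1412e+00] F [-0.3  0.1 -1. ] open 0.0608
tx,ty,tz [ 0.0153 -0.0001  0.0104]
yaw 0.00036244447459843343
```

View pics/w5.png

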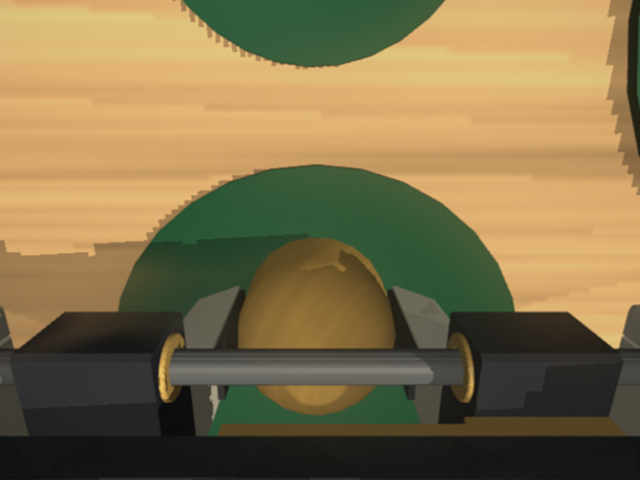

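View pics/s5.png

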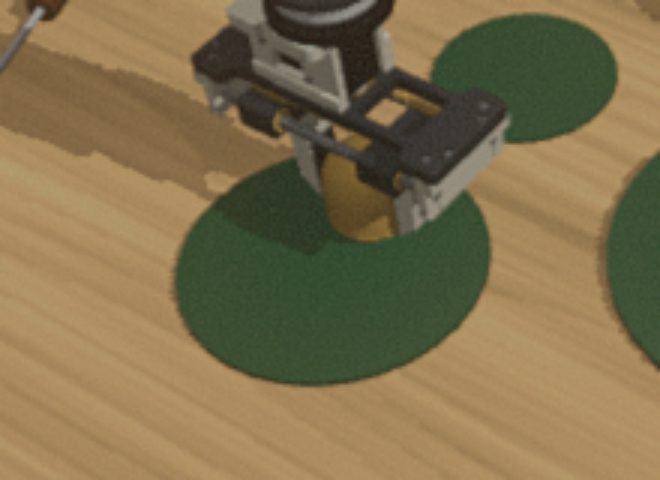

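The cup stayed level in the pads: the wrist dome still sits at [325,318], and the scene crop shows its rim parallel to the mat. The long pad contact on the cylinder resists pivoting. I'll set it back down further onto the mat. Then I'll regrip behind its centre with only the fingertips near the top of the cylinder, so its weight swings it over in the grip.

Emit:
{"op": "apply_moves", "data": {"plan": [{"tx": -0.012,"ty": 0,"tz": 0,"yaw": 0,"grip": -0.2},{"tx": -0.025,"ty": 0,"tz": 0.003,"yaw": 0,"grip": -0.2},{"tx": -0.025,"ty": 0,"tz": 0.008,"yaw": 0,"grip": -0.2},{"tx": -0.025,"ty": 0,"tz": 0.0105,"yaw": 0,"grip": -0.2},{"tx": -0.025,"ty": 0,"tz": 0.0105,"yaw": 0,"grip": -0.2},{"tx": -0.025,"ty": 0,"tz": 0.0105,"yaw": 0,"grip": 0.7},{"tx": -0.025,"ty": 0,"tz": 0.0105,"yaw": 0,"grip": 0.7},{"tx": -0.025,"ty": 0,"tz": 0.0105,"yaw": 0,"grip": 0.7}], "force": 6}}

```text
time: 7.2
tool_pos: [0.4903, -0.17, 0.008]
tool_rot: [-3.142, 0.0, -3.141]
contact_force: [0.2, 0.2, 0.1]
opening: 0.0778
```

Emit:
{"op": "apply_moves", "data": {"plan": [{"tx": 0,"ty": 0,"tz": -0.011,"yaw": 0,"grip": 0.7},{"tx": 0.0175,"ty": 0,"tz": -0.011,"yaw": 0,"grip": 0.7},{"tx": 0.0175,"ty": 0,"tz": -0.011,"yaw": 0,"grip": 0.7}]}}

```text
time: 7.58
tool_pos: [0.4723, -0.1699, 0.0196]
tool_rot: [3.141, -0.0, 3.141]
contact_force: [-0.3, -0.8, 0.0]
opening: 0.0779
```

```bash
python3 - <<'E'
from h import *
p,d,c=cap("wrist"); cv2.imwrite("pics/w6.png",p[:,:,::-1])
p,d,c=cap("scene"); cv2.imwrite("pics/s6.png",cv2.resize(p[150:310,100:320,::-1],None,fx=3,fy=3))
shift([.473,-.17,.019],np.pi)
p,d,c=cap("wrist")
for o in robot.outline_of("brass_cup","wrist")[:1]:
    P=cloud(o["region"],d,c); print(o["confidence"],P.mean(0).round(4),P.min(0).round(3),P.max(0).round(3)); t=P[P[:,2]>.055]; print(t.mean(0).round(4),len(t))
E
```

```text
t 7.67 pos [ 0.4736 -0.1703  0.0195] rot [-3.1411e+00  1.2000e-03  3.1415e+00] F [-0.  -0.1 -0.6] open 0.078
tx,ty,tz [0.0006 0.0003 0.0005]
yaw -0.00011303152099362279
0.7 [ 0.4736 -0.1693  0.0418] [ 0.458 -0.204  0.003] [ 0.507 -0.137  0.061]
[ 0.4902 -0.1692  0.0583] 2705
```

View pics/w6.png

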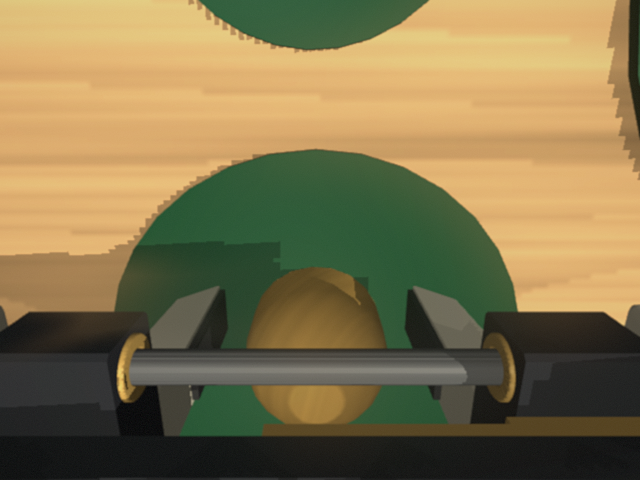

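View pics/s6.png

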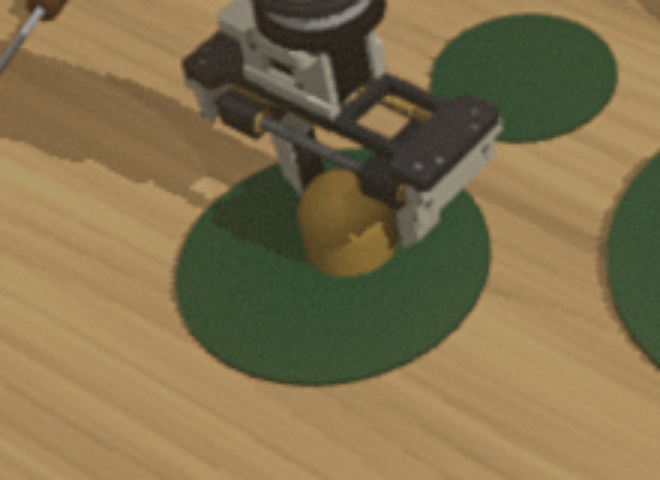

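The cup stands mouth-down on the mat at (0.490, -0.169), and the gripper is centred 17 mm behind it. Closing on the trailing half.

Emit:
{"op": "apply_moves", "data": {"plan": [{"tx": 0,"ty": 0.0,"tz": 0,"yaw": 0,"grip": -0.3},{"tx": 0,"ty": 0,"tz": 0,"yaw": 0,"grip": -0.3},{"tx": 0,"ty": 0,"tz": 0,"yaw": 0,"grip": -0.3}], "force": 6}}

```text
time: 8.15
tool_pos: [0.473, -0.1699, 0.0189]
tool_rot: [3.141, 0.0, -3.141]
contact_force: [-0.3, 1.0, -0.2]
opening: 0.0572
```

Emit:
{"op": "apply_moves", "data": {"plan": [{"tx": 0,"ty": 0,"tz": -0.004,"yaw": 0,"grip": -0.3},{"tx": 0,"ty": 0,"tz": -0.008,"yaw": 0,"grip": -0.3}]}}

```text
time: 8.4
tool_pos: [0.4728, -0.1699, 0.0271]
tool_rot: [3.141, -0.0, -3.141]
contact_force: [0.9, 0.6, -0.5]
opening: 0.0571
```

```bash
python3 - <<'E'
from h import *
p,d,c=cap("wrist"); cv2.imwrite("pics/w7.png",p[:,:,::-1])
p,d,c=cap("scene"); cv2.imwrite("pics/s7.png",cv2.resize(p[150:310,100:320,::-1],None,fx=3,fy=3))
shift([.473,-.17,.019],np.pi)
E
```

```text
t 8.5 pos [ 0.4732 -0.1701  0.0275] rot [-3.1413e+00  8.0000e-04 -3.1414e+00] F [-0.4  0.5 -1.9] open 0.0571
tx,ty,tz [0.0002 0.0001 0.0085]
yaw 0.00019112462130621566
```

View pics/w7.png

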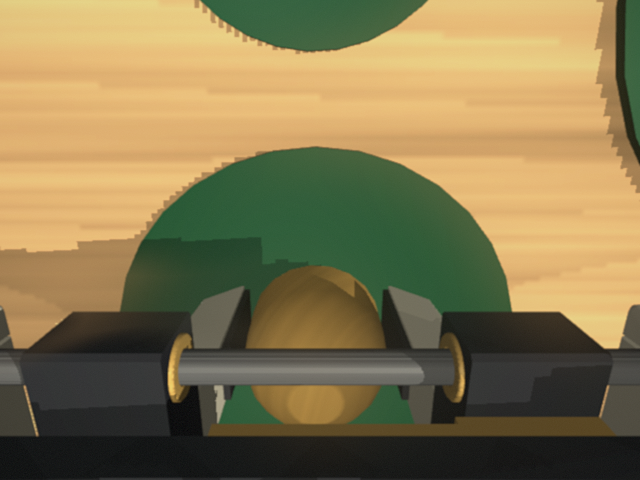

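View pics/s7.png

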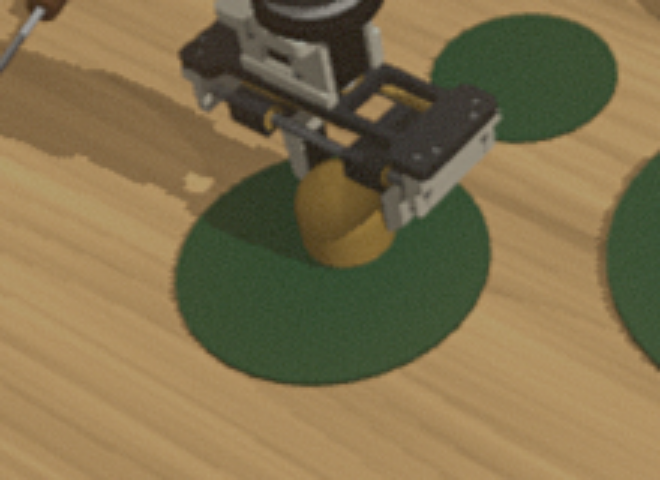

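It holds at 57 mm off-centre and still looks level. I lift for swing room (rim about 25 mm up), then ease the grip to the minimum.

Emit:
{"op": "apply_moves", "data": {"plan": [{"tx": 0,"ty": 0,"tz": -0.008,"yaw": 0,"grip": -0.3},{"tx": 0,"ty": 0,"tz": -0.016,"yaw": 0,"grip": -0.3},{"tx": 0,"ty": 0,"tz": -0.016,"yaw": 0,"grip": -0.3}], "force": 4}}

```text
time: 8.88
tool_pos: [0.4735, -0.1703, 0.0439]
tool_rot: [-3.141, 0.002, -3.141]
contact_force: [-0.3, -0.3, -1.7]
opening: 0.0572
```

```bash
python3 - <<'E'
from h import *
p,d,c=cap("wrist"); cv2.imwrite("pics/w8.png",p[:,:,::-1])
p,d,c=cap("scene"); cv2.imwrite("pics/s8.png",cv2.resize(p[150:310,100:320,::-1],None,fx=3,fy=3))
shift([.473,-.17,.019],np.pi)
E
```

```text
t 8.97 pos [ 0.4729 -0.17    0.0431] rot [-3.1415e+00  4.0000e-04 -3.1414e+00] F [ 0.   0.1 -2.3] open 0.0573
tx,ty,tz [-0.0001  0.      0.0241]
yaw 0.00021897709956775202
```

View pics/w8.png

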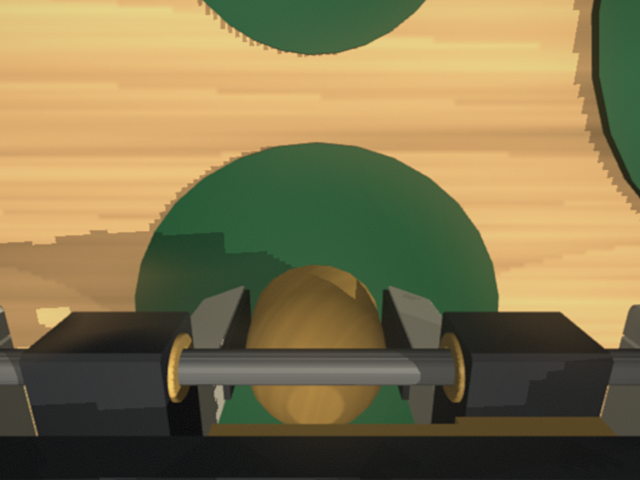

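View pics/s8.png

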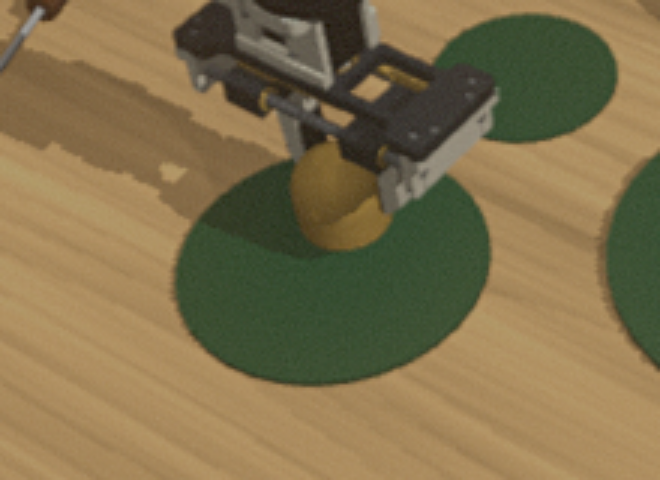

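Still level at 4 N. I'll come down close to the mat, so nothing can drop, and ease to 3 N to see if it starts to turn.

Emit:
{"op": "apply_moves", "data": {"plan": [{"tx": 0,"ty": 0,"tz": 0.01,"yaw": 0,"grip": -0.3},{"tx": 0,"ty": 0,"tz": 0.017,"yaw": 0,"grip": -0.3},{"tx": 0,"ty": 0,"tz": 0.017,"yaw": 0,"grip": -0.3}], "force": 4}}

```text
time: 9.35
tool_pos: [0.4724, -0.1697, 0.025]
tool_rot: [3.141, -0.002, -3.141]
contact_force: [-0.5, -0.1, -1.6]
opening: 0.0558
```

Emit:
{"op": "apply_moves", "data": {"plan": [{"tx": 0,"ty": 0,"tz": 0,"yaw": 0,"grip": -0.3},{"tx": 0,"ty": 0,"tz": 0,"yaw": 0,"grip": -0.3},{"tx": 0,"ty": 0,"tz": 0,"yaw": 0,"grip": -0.3},{"tx": 0,"ty": 0,"tz": 0,"yaw": 0,"grip": -0.3}], "force": 3}}

```text
time: 9.85
tool_pos: [0.473, -0.17, 0.0261]
tool_rot: [-3.142, 0.0, -3.141]
contact_force: [0.0, 0.3, -1.8]
opening: 0.0565
```

```bash
python3 - <<'E'
from h import *
p,d,c=cap("wrist"); cv2.imwrite("pics/w9.png",p[:,:,::-1])
p2,d,c=cap("scene"); cv2.imwrite("pics/s9.png",np.hstack([cv2.resize(p2[180:270,150:270,::-1],None,fx=4,fy=4)[:360], cv2.resize(p[200:440,180:460,::-1],(320,360))]))
shift([.473,-.17,.019],np.pi)
E
```

```text
t 9.95 pos [ 0.473 -0.17   0.026] rot [-3.1415e+00  3.0000e-04 -3.1414e+00] F [ 0.4  0.2 -1.6] open 0.0561
tx,ty,tz [-0.     0.     0.007]
yaw 0.0001766391117126176
```

View pics/s9.png

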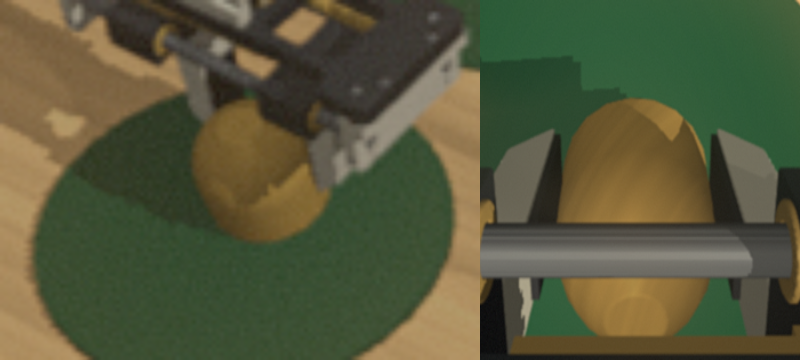

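```bash
cat >> h.py <<'E'
from scipy.optimize import least_squares
def axis(cams=("wrist","scene","top"),save=None):
    for n in cams:
        p,d,c=cap(n); os_=robot.outline_of("brass_cup",n)
        if not os_: print(n,"none"); continue
        o=os_[0]; m=cv2.erode(o["region"].astype(np.uint8),np.ones((3,3)))>0
        P=cloud(m,d,c)
        def sd(v):
            C=v[:3]; th,ph=v[3],v[4]; u=np.array([np.sin(th),np.sin(ph)*np.cos(th),np.cos(th)*np.cos(ph)]) # toward foot
            r=P-C; a=r@u; rad=np.linalg.norm(r-np.outer(a,u),axis=1)
            s=np.where(a>0,np.hypot(rad,a)-.03,rad-.03)
            # foot plane at a=+.03 (flat 10mm radius -> cap sphere at a)
            f=np.maximum(a-.0283,-1); s=np.where(rad<.0095,a-.030,s)
            return np.clip(s,-.006,.006)
        best=None
        for th0 in (0,.4,.8,1.3,1.8,2.4):
            f=least_squares(sd,[*np.median(P,0),th0,0],loss="soft_l1",f_scale=.0015,x_scale=[.01,.01,.01,.3,.3],diff_step=1e-4)
            if best is None or f.cost<best.cost: best=f
        print(n,round(o["confidence"],2),"C",best.x[:3].round(4),"tilt_x deg",np.degrees(best.x[3]).round(1),"tilt_y",np.degrees(best.x[4]).round(1),"rms",np.sqrt((best.fun**2).mean()).round(5),len(P),"tip",[ (np.round(q["pixel"]),round(q["confidence"],2)) for q in robot.tip_of("brass_cup",n)[:1]])
E
python3 - <<'E'
from h import *
axis(("wrist","scene"))
E
```

```text
wrist 0.82 C [ 0.4909 -0.1695  0.0345] tilt_x deg 168.3 tilt_y -179.9 rms 0.00056 12344 tip [(array([417., 316.]), 0.95)]
scene 0.65 C [ 0.49   -0.172   0.0335] tilt_x deg 11.2 tilt_y 1.5 rms 0.00164 684 tip [(array([211., 210.]), 0.83)]
```

The fit to the depth points (0.6 mm residual) shows the cup has tilted 11–12°, with the rim's front edge now touching the mat. So it does pivot at 3 N. I raise slowly to let it swing.

Emit:
{"op": "apply_moves", "data": {"plan": [{"tx": 0,"ty": 0,"tz": -0.003,"yaw": 0,"grip": -0.3},{"tx": 0,"ty": 0,"tz": -0.006,"yaw": 0,"grip": -0.3},{"tx": 0,"ty": 0,"tz": -0.009,"yaw": 0,"grip": -0.3},{"tx": 0,"ty": 0,"tz": -0.012,"yaw": 0,"grip": -0.3},{"tx": 0,"ty": 0,"tz": -0.012,"yaw": 0,"grip": -0.3}], "force": 3}}

```text
time: 10.88
tool_pos: [0.4731, -0.1701, 0.0383]
tool_rot: [-3.141, 0.001, -3.141]
contact_force: [-0.8, 0.2, 0.9]
opening: 0.0554
```

```bash
python3 - <<'E'
from h import *
axis(("wrist","scene")); shift([.473,-.17,.019])
E
```

```text
wrist none
scene 0.82 C [ 0.4929 -0.1721  0.0399] tilt_x deg 38.2 tilt_y 361.3 rms 0.00156 709 tip [(array([214., 203.]), 0.8)]
t 11.12 pos [ 0.4727 -0.17    0.038 ] rot [ 3.1415e+00 -2.0000e-04 -3.1414e+00] F [-2.1 -0.4  2.6] open 0.0554
tx,ty,tz [-0.0003  0.      0.019 ]
```

Now at 38°. Keep raising.

Emit:
{"op": "apply_moves", "data": {"plan": [{"tx": 0,"ty": 0,"tz": -0.003,"yaw": 0,"grip": -0.3},{"tx": 0,"ty": 0,"tz": -0.006,"yaw": 0,"grip": -0.3},{"tx": 0,"ty": 0,"tz": -0.009,"yaw": 0,"grip": -0.3},{"tx": 0,"ty": 0,"tz": -0.009,"yaw": 0,"grip": -0.3},{"tx": 0,"ty": 0,"tz": -0.009,"yaw": 0,"grip": -0.3}], "force": 3}}

```text
time: 11.75
tool_pos: [0.4727, -0.17, 0.0471]
tool_rot: [3.142, -0.0, -3.141]
contact_force: [-1.7, 0.3, 3.5]
opening: 0.0533
```

```bash
python3 - <<'E'
from h import *
axis(("scene",)); shift([.473,-.17,.019])
p,d,c=cap("wrist"); p2,d,c=cap("scene"); cv2.imwrite("pics/s10.png",np.hstack([cv2.resize(p2[180:270,150:270,::-1],None,fx=4,fy=4)[:360], cv2.resize(p[200:440,180:460,::-1],(320,360))]))
E
```

```text
scene 0.57 C [ 0.4888 -0.1716  0.0316] tilt_x deg -277.1 tilt_y 899.7 rms 0.00167 711 tip [(array([228., 206.]), 0.95)]
t 11.9 pos [ 0.4728 -0.17    0.0471] rot [ 3.1415e+00 -2.0000e-04 -3.1414e+00] F [-2.3  0.9  5. ] open 0.0536
tx,ty,tz [-0.0003 -0.      0.0281]
```

View pics/s10.png

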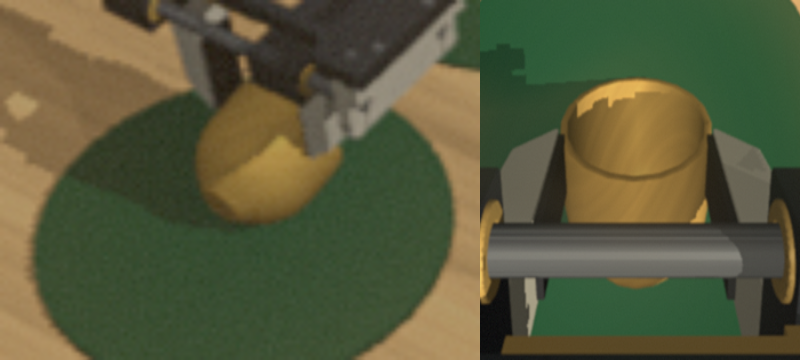

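The cup now lies at about 97° on the mat. In the wrist crop its mouth opens toward the camera, and the foot points +x. Its sphere centre is at (0.489, -0.171). With about 50 mm of travel it should end near x≈0.54, inside the 0.577 limit. I release with it resting on the mat.

Emit:
{"op": "apply_moves", "data": {"plan": [{"tx": 0,"ty": 0,"tz": 0,"yaw": 0,"grip": 1},{"tx": 0,"ty": 0,"tz": 0,"yaw": 0,"grip": 1},{"tx": 0,"ty": 0,"tz": 0,"yaw": 0,"grip": 1},{"tx": 0,"ty": 0,"tz": 0,"yaw": 0,"grip": 1},{"tx": 0,"ty": 0,"tz": -0.02,"yaw": 0,"grip": 1},{"tx": 0,"ty": 0,"tz": -0.06,"yaw": 0,"grip": 1},{"tx": 0.02,"ty": 0,"tz": -0.1,"yaw": 0,"grip": 1},{"tx": 0.04,"ty": 0,"tz": -0.12,"yaw": 0,"grip": 1}]}}

```text
time: 13.0
tool_pos: [0.4331, -0.1703, 0.1689]
tool_rot: [-3.14, 0.003, -3.141]
contact_force: [0.3, -0.7, -0.6]
opening: 0.0916
```

Emit:
{"op": "apply_moves", "data": {"plan": [{"tx": 0.03,"ty": 0,"tz": -0.03,"yaw": 0,"grip": 1},{"tx": 0.03,"ty": 0,"tz": -0.03,"yaw": 0,"grip": 1},{"tx": 0.03,"ty": 0,"tz": -0.03,"yaw": 0,"grip": 1},{"tx": 0.03,"ty": 0,"tz": -0.03,"yaw": 0,"grip": 1},{"tx": 0.03,"ty": 0,"tz": -0.03,"yaw": 0,"grip": 1},{"tx": 0.03,"ty": 0,"tz": -0.03,"yaw": 0,"grip": 1},{"tx": 0.03,"ty": 0,"tz": -0.03,"yaw": 0,"grip": 1},{"tx": 0.03,"ty": 0,"tz": -0.03,"yaw": 0,"grip": 1}]}}

```text
time: 14.0
tool_pos: [0.4029, -0.17, 0.1969]
tool_rot: [3.141, -0.0, -3.141]
contact_force: [-0.4, -0.5, 0.4]
opening: 0.0918
```

```bash
python3 - <<'E'
from h import *
p2,d,c=cap("scene"); cv2.imwrite("pics/s11.png",p2[:,:,::-1])
axis(("scene",)); shift([.473,-.17,.019])
for l in ("steel_cup","brass_cup"):
    p,d,c=cap("scene"); o=robot.outline_of(l,"scene")[0]; P=cloud(o["region"],d,c); print(l,P.mean(0).round(3),P.min(0).round(3),P.max(0).round(3))
print([(x["pixel"],x["confidence"]) for x in robot.tip_of("brass_cup_mouth","scene")])
E
```

```text
scene 0.63 C [ 0.5325 -0.1674  0.0379] tilt_x deg 179.2 tilt_y 0.3 rms 0.00205 926 tip [(array([242., 202.]), 0.86)]
t 14.2 pos [ 0.4029 -0.17    0.197 ] rot [ 3.1415  0.     -3.1414] F [ 1.   0.3 -0.1] open 0.0917
tx,ty,tz [-0.0701 -0.      0.178 ]
steel_cup [0.525 0.302 0.036] [ 0.486  0.27  -0.004] [0.544 0.328 0.057]
brass_cup [ 0.53  -0.171  0.038] [ 0.465 -0.245 -0.002] [ 0.563 -0.136  0.061]
[([224.8, 194.9], 0.91)]
```

View pics/s11.png

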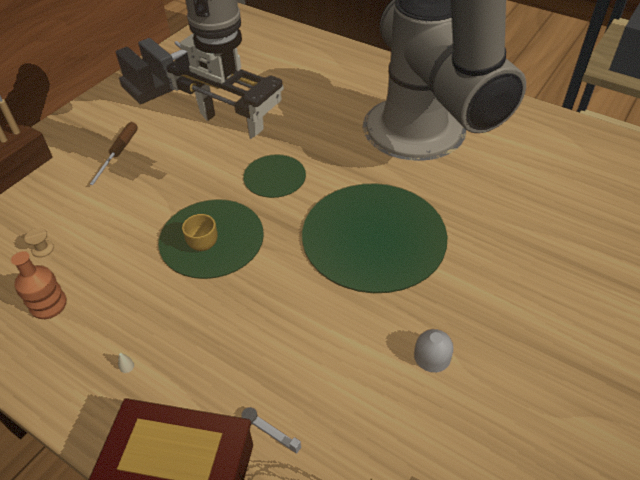

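The scene view shows the brass cup mouth-up at [232,200] on the middle mat, and the steel cup unmoved at [352,433]. I wait another second for it to settle, then check again.

Emit:
{"op": "apply_moves", "data": {"plan": [{"tx": 0,"ty": 0,"tz": 0,"yaw": 0,"grip": 1},{"tx": 0,"ty": 0,"tz": 0,"yaw": 0,"grip": 1},{"tx": 0,"ty": 0,"tz": 0,"yaw": 0,"grip": 1},{"tx": 0,"ty": 0,"tz": 0,"yaw": 0,"grip": 1},{"tx": 0,"ty": 0,"tz": 0,"yaw": 0,"grip": 1},{"tx": 0,"ty": 0,"tz": 0,"yaw": 0,"grip": 1},{"tx": 0,"ty": 0,"tz": 0,"yaw": 0,"grip": 1},{"tx": 0,"ty": 0,"tz": 0,"yaw": 0,"grip": 1}]}}

```text
time: 15.45
tool_pos: [0.4029, -0.17, 0.1969]
tool_rot: [3.141, 0.0, -3.141]
contact_force: [-0.1, -0.2, -0.3]
opening: 0.0919
```

```bash
python3 - <<'E'
from h import *
axis(("scene","top"))
print(robot.tip_of("brass_cup_mouth","scene")[:1])
print(robot.hand_in())
E
```

```text
scene 0.9 C [ 0.5323 -0.1672  0.037 ] tilt_x deg 179.3 tilt_y 0.2 rms 0.00216 895 tip [(array([241., 202.]), 0.97)]
top 0.77 C [ 0.5316 -0.1646  0.0397] tilt_x deg 183.7 tilt_y -4.6 rms 0.00226 588 tip [(array([218., 399.]), 0.97)]
[{'pixel': [222.9, 197.1], 'confidence': 0.62}]
the job is handed in; nothing more can be done
None
```

The brass cup now stands mouth-up on the middle-sized green mat, and I handed the job in at about 15.7 s of the 38 s allowed.

**What I did:** I picked the cup up and carried it level to the mat. My first try at turning it, by pivoting it on its rim, did not work because the pads held it level. I set it down and regripped it behind its centre with the fingertips at 3 N. Its weight then turned it over slowly to about 97° as I raised the arm, with the cup close to or touching the mat throughout. I released it resting on the mat and it rolled onto its foot.

**Last checks:**
- **Position:** The cup's centre is at about (0.532, -0.167), roughly 26 mm from the mat's centre. Up to 70 mm would still be wholly on the mat.
- **Stability:** The scene camera put the cup within 1° of upright, and it had not moved between two checks about 1.2 s apart. The top camera read 4–6° off upright, on a coarser fit with fewer points; I trust the scene camera here.
- **Steel cup:** It had not moved.
- **Robot:** The gripper was clear of everything, with the fingertips about 0.2 m up.

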